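# Weigh out spacer rings on the spring scale

### The arm

A 7-joint arm with a two-finger parallel gripper is mounted at the origin on the work surface. World frame = base frame: x ahead of the robot, y to its left, z up, the work surface at z = 0. Lengths are in m, angles in rad, forces in N, time in s.
With the tool pointing down it reaches from about 0.425 to 0.875 m from the base axis. Payload 9.9 kg.
Tool frame: the origin (TCP) lies midway between the tips of the shut fingers; the grasp point (between the pads) lies 19 mm behind it; z points along the fingers, y is the direction in which the jaws open and shut (so a half turn about z gives the same grasp; the last joint's range is limited). The gripper opens to 85 mm and grips with 20 to 120 N. Pads are 22 mm wide; open, the fingers measure 114 mm over their backs; the gripper's body (76 mm by 85 mm) begins 54 mm behind the grasp point. The pads swing forward as they close: fully open they stand 13 mm farther back than shut.
Start: joints at [-1.198, 0.576, 0.025, 1.437, -0.015, 1.129, -0.057], TCP at [0.298, 0.606, 0.231] pointing down, gripper open.
Joint ranges: [-2.76, 2.76], [-0.34, 2.15], [-1.52, 1.57], [0.19, 2.46], [-1.09, 4.23], [0.17, 1.99], [-2.82, 2.82]. Speed limits (rad/s): [2.22, 2.22, 3.01, 3.01, 3.14, 3.14, 3.14].

### API

Orientations are given as a unit quaternion [x, y, z, w].
In Python, from plant import ctrl gives the robot as it stands.
- The arm moves only by the tool step_arm, never from a script. Its argument "steps" is a list of rows, each a list of 2 entries, a list of its own where there are three numbers: the shift along the tool's x, y, z in mm, then the turn, a rotation vector about the tool's x, y, z in degrees. In form: [[[tx, ty, tz], [wx, wy, wz]], ...]. A call has 1 to 10 rows; each row shifts and turns the commanded pose from where the row before left it, along the tool's axes as they then stand; what a row does not reach is not made up. A row lasts 1/10 s, in which the tool goes at most 50 mm and 8.59 degrees, less where a joint would pass 70% of its speed; a pose out of reach is approached as far as the arm can. A call is refused whole if a number of a shift passes 50 or a number of a turn 8.59, either way. A call with a gripper value outside its range is refused whole. "jaw" is the closure, from 0 (fully open) to 1 (shut), set as the call begins (left out, the last holds). The fingers move at their own pace and stop on an object; "newtons" is the grip in N (left out, the last holds). Time passes only in rows, so rows that do not move let the fingers close. It gives the time, the measured TCP pose, the force and the opening at its end, in the units of the state.
- ctrl.read_state(): the state, without advancing time (a new reading comes with each control period).
- ctrl.get_image(name): name is "scene" or "top" or "wrist"; returns the picture (400x640x3 uint8, blue, green, red); there is no depth.
- ctrl.calibration(name): a dict with "fx", "fy", "cx", "cy" (pixels), "pose" (4x4, takes a point from camera to world coordinates); the wrist camera has in their place "hand_eye" (4x4, takes a point from camera to tool coordinates, whose origin is the TCP and whose axes are the flange's). Camera axes: x right, y down, z forward; pixel columns grow to the right and rows downward; lengths in m; the calibration is good to about 2 mm. The wrist camera is an equidistant fisheye: a pixel r from the principal point sees the ray r / f radians off the axis. A picture is of the moment at which its call begins: read the wrist's pose just before it. calibration takes no time and is no camera call.
- ctrl.job_done(): hands the job in, once; it reports no verdict.
The state is a dict: "t": time; "qpos": joint angles; "joint_vel": joint speeds; "tau": joint torques, N m; "ee_pos": TCP position; "tcp_rot": TCP orientation; "force": force on the tool from outside, world axes, zero at the start; "moment": the same for the moment, N m; "width": finger opening in m.
Only numpy, scipy, OpenCV 4.12 (cv2) and the standard library are available. Lean on these libraries where they do the work, as an engineer would, in place of code of your own. Each camera call takes 0.05 s, during which the arm holds its last target. There are 200 camera calls.

### The job

Thread steel spacer rings from the rubber mat one after another over the brass spindle on the scale's tray, each flat down on the tray or on the ring below, until the needle rests in the green arc; then stop and leave the spare rings on the mat. Feel for the spindle gently: never press so hard that the needle goes into the red. Leave the other things on the bench alone.

Things in the scene. Friction and masses are not known exactly. Their poses are not given: they have to be found in the camera images.
- needle (a joint): angle (rad) of the red needle of the scale's dial, clockwise seen from above; it shows the tray's sinking, 0.15 rad per mm. The unloaded tray itself already shows something (0.5 to 1.3, differs each time); each ring adds 0.59. The green arc of the dial runs from 2.06 to 2.65; the red arc, overload, begins at 4.5. Pressing on the tray or spindle moves the needle too: 0.30 rad per N
- tray_mid (a point): middle of the top face of the scale's round aluminium tray (120 mm across, 5 mm thick), a little under 100 mm above the table; z up. The tray sinks straight down on a spring, 2 mm per N, up to 32 mm from its empty-spring height. A short black slot runs through the middle of the tray along this point's y axis; the spindle stands on it
- slot_top (a point): point on the tray's axis 58 mm above tray_mid, level with the top of the brass spindle. The spindle is upright, 19 mm thick, 58 mm tall, its top 4 mm tapering to 13 mm. It is clamped firmly on the slot's centre line somewhere from 14 mm this side to 14 mm that side of the middle (along y): where is not measured, find it by feel or by eye
- scale: blue base of the spring scale, fixed, 150 mm square and 40 mm tall; origin under the tray's middle. The dial housing, 30 mm tall, reaches 194 mm from there along its x, 120 mm wide
- mat: black rubber mat fixed on the table, 260 (x) x 280 (y) mm, 3 mm thick; origin at the centre of its underside
- ring0_mid (a point): steel spacer ring A, lying flat on the mat: 52 mm outside, bore 22 mm, 15 mm tall, 0.2 kg, all four alike; point on the axis half-way up, z along the axis
- ring1_mid (a point): steel spacer ring B, lying flat on the mat: 52 mm outside, bore 22 mm, 15 mm tall, 0.2 kg, all four alike; point on the axis half-way up, z along the axis
- ring2_mid (a point): steel spacer ring C, lying flat on the mat: 52 mm outside, bore 22 mm, 15 mm tall, 0.2 kg, all four alike; point on the axis half-way up, z along the axis
- ring3_mid (a point): steel spacer ring D, lying flat on the mat: 52 mm outside, bore 22 mm, 15 mm tall, 0.2 kg, all four alike; point on the axis half-way up, z along the axis
- bushing: small brass bushing standing in the middle of the mat, 26 mm across, 22 mm tall; a bystander; origin at its underside
- jar: closed amber jar, 70 mm across, 90 mm tall, at the back; a bystander; origin at its underside
- driver: screwdriver lying at the side; a bystander; origin at its middle, underneath
- calculator: black pocket calculator, 130 x 75 x 16 mm, at the side; a bystander; origin at its underside
- gear: dark toothed gear, 72 mm across, 30 mm tall, at the back; a bystander; origin at its underside

How it is judged:
By the outcome, as a careful person would: the job done as asked, in the order asked, and still so for the second after the job is handed in, with the robot touching nothing.
It also fails if it takes over 67 s, if anything falls off the work surface, if the arm or the gripper's body presses on something with over 40 N, if the wrist force passes 120 N, or if a joint passes its speed limit or range.

## Working session

There is one attempt and no reset: what is moved stays moved. The work goes in short steps, Python scripts to look and compute and a tool call to move; the robot and the scene stay as the last step left them, time stands still between calls to the robot, and variables do not carry over. Pictures are saved under pics/ and viewed, about 8 in all and at most 12, crops included, and the job is handed in when it is done.

Besides the shell and the picture viewer there is one more tool, called after "Call:" as a command line: name --argument value ..., lists and objects as JSON in quotes. step_arm: Moves the arm, as the interface text tells. Its arguments: {"type":"object","properties":{"steps":{"type":"array","items":{"type":"array"}},"jaw":{"type":"number"},"newtons":{"type":"number"}},"required":["steps"]}

```bash
mkdir -p pics
cat > h.py <<'E'
import numpy as np, cv2
from plant import ctrl
from scipy.spatial.transform import Rotation as R
def ray(n,u,v):
    c=ctrl.calibration(n); T=np.array(c["pose"]); d=T[:3,:3]@np.array([(u-c["cx"])/c["fx"],(v-c["cy"])/c["fy"],1]); return T[:3,3],d
def at(n,u,v,z):
    o,d=ray(n,u,v); return o+d*(z-o[2])/d[2]
def proj(n,p):
    c=ctrl.calibration(n); q=np.linalg.inv(np.array(c["pose"]))@np.append(p,1); return c["fx"]*q[0]/q[2]+c["cx"],c["fy"]*q[1]/q[2]+c["cy"]
E
python3 - <<'E'
from h import *
s=ctrl.read_state(); print({k:np.round(v,4) for k,v in s.items()})
for n in("top","scene"):
    cv2.imwrite(f"pics/{n}0.png",ctrl.get_image(n)); print(n,ctrl.calibration(n))
print(ctrl.calibration("wrist"))
E
```

```text
{'t': np.float64(0.0), 'qpos': array([-1.1978,  0.5765,  0.0249,  1.4379, -0.015 ,  1.129 , -0.0565]), 'joint_vel': array([ 0.    ,  0.0003,  0.0014,  0.0015, -0.    ,  0.002 ,  0.0012]), 'tau': array([-1.80000e-03, -7.65740e+01,  2.24940e+00, -2.85962e+01,
        1.53000e-02,  1.25000e-02, -0.00000e+00]), 'ee_pos': array([0.2975, 0.6054, 0.2304]), 'tcp_rot': array([ 2.264e-01,  9.740e-01, -8.000e-04, -1.000e-04]), 'force': array([ 0.5996,  0.012 , -0.3059]), 'moment': array([-0.0594, -0.0455,  0.0195]), 'width': np.float64(0.085)}
top {'fx': 483.2908675480974, 'fy': 483.2908675480974, 'cx': 321.06936164215807, 'cy': 193.64371844647104, 'pose': array([[-0.01197045, -0.9809636 ,  0.1938224 ,  0.32206923],
       [-0.99975521,  0.01534836,  0.01593556, -0.02577119],
       [-0.01860707, -0.1935842 , -0.9809072 ,  1.58442007],
       [ 0.        ,  0.        ,  0.        ,  1.        ]])}
scene {'fx': 434.418852027721, 'fy': 434.418852027721, 'cx': 316.29382534251664, 'cy': 202.54346228554357, 'pose': array([[ 6.85757871e-01,  5.37916231e-01, -4.90287946e-01,
         1.35498603e+00],
       [ 7.27828578e-01, -5.05613322e-01,  4.63271767e-01,
        -6.96402587e-01],
       [ 1.30528587e-03, -6.74537839e-01, -7.38239121e-01,
         1.22410904e+00],
       [ 0.00000000e+00,  0.00000000e+00,  0.00000000e+00,
         1.00000000e+00]])}
{'fx': 309.70691628693146, 'fy': 309.70691628693146, 'cx': 316.4147748962448, 'cy': 196.80083552762022, 'hand_eye': array([[ 7.68434171e-04, -9.51615926e-01, -3.07289016e-01,
         7.95171914e-02],
       [ 9.99999692e-01,  7.81032859e-04,  8.19769846e-05,
        -6.43969902e-04],
       [ 1.61992214e-04, -3.07288984e-01,  9.51616233e-01,
        -1.42841353e-01],
       [ 0.00000000e+00,  0.00000000e+00,  0.00000000e+00,
         1.00000000e+00]])}
```

View pics/top0.png

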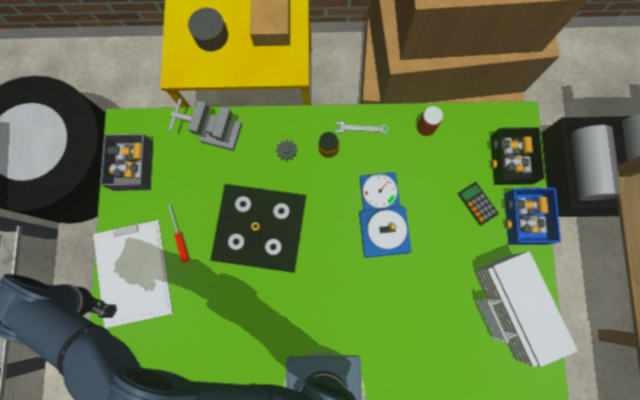

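View pics/scene0.png

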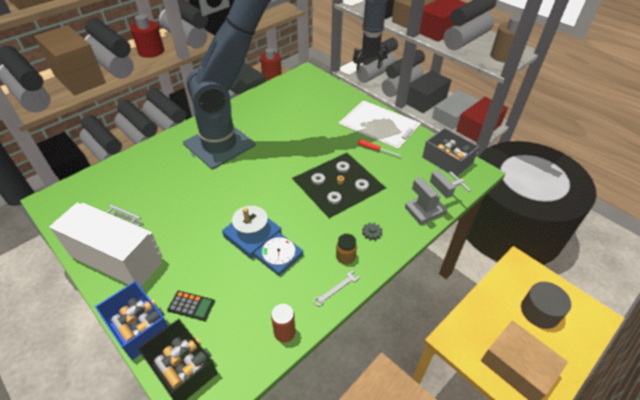

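The top view shows rings at about (243,204), (281,211), (236,241) and (279,245), the bushing at (255,226), the tray at (387,229) and the dial at (380,190). I'll zoom in and detect more precisely.

Run:
```python
from h import *
im=cv2.imread("pics/top0.png"); sc=cv2.imread("pics/scene0.png")
a=cv2.resize(im[175:280,205:315],None,fx=3.6,fy=3.6,interpolation=cv2.INTER_CUBIC)
b=cv2.resize(im[165:265,345:425],None,fx=4.7,fy=4.7,interpolation=cv2.INTER_CUBIC)
H=max(a.shape[0],b.shape[0]); p=lambda x:cv2.copyMakeBorder(x,0,H-x.shape[0],0,0,cv2.BORDER_CONSTANT)
cv2.imwrite("pics/z0.png",np.hstack([p(a),p(b)]))
g=cv2.cvtColor(im,cv2.COLOR_BGR2GRAY)
def blobs(n,roi,lo,z,amin):
    x0,y0,x1,y1=roi; m=(g[y0:y1,x0:x1]>lo).astype(np.uint8)
    cs,_=cv2.findContours(m,cv2.RETR_EXTERNAL,cv2.CHAIN_APPROX_NONE)
    for c in cs:
        if cv2.contourArea(c)>amin:
            e=cv2.fitEllipse(c); u,v=e[0][0]+x0,e[0][1]+y0; print(n,round(u,1),round(v,1),np.round(e[1],1),np.round(at("top",u,v,z),4))
blobs("ring",(222,190,296,262),110,0.018,60)
hsv=cv2.cvtColor(im,cv2.COLOR_BGR2HSV)
m=((hsv[...,1]<70)&(hsv[...,2]>120)).astype(np.uint8)
m[:165]=0;m[265:]=0;m[:,:345]=0;m[:,425:]=0
cs,_=cv2.findContours(m,cv2.RETR_EXTERNAL,cv2.CHAIN_APPROX_NONE)
for c in cs:
    if cv2.contourArea(c)>60:
        e=cv2.fitEllipse(c); print("disc",np.round(e,1) if 0 else e, at("top",*e[0],0.095), at("top",*e[0],.07))
# mat orientation
m=(g<60).astype(np.uint8);m[:175]=0;m[280:]=0;m[:,:205]=0;m[:,315:]=0
c=max(cv2.findContours(m,0,2)[0],key=cv2.contourArea); r=cv2.minAreaRect(c); q=[at("top",*k,.003) for k in cv2.boxPoints(r)]; print("mat",np.round(q,3))
m=((hsv[...,0]>100)&(hsv[...,0]<125)&(hsv[...,1]>150)).astype(np.uint8);m[:165]=0;m[265:]=0;m[:,:345]=0;m[:,425:]=0
c=np.vstack(cv2.findContours(m,0,2)[0]); r=cv2.minAreaRect(c); print("scale",np.round([at("top",*k,.05) for k in cv2.boxPoints(r)],3))
```

```text
ring 272.7 246.4 [15.3 15.4] [0.4597 0.1585 0.018 ]
ring 235.6 241.3 [15.2 15.4] [0.478  0.2794 0.018 ]
ring 280.8 210.5 [15.1 15.2] [0.5771 0.1327 0.018 ]
ring 242.6 203.7 [14.8 15.5] [0.6018 0.2591 0.018 ]
disc ((386.737548828125, 228.94369506835938), (37.50955581665039, 38.957183837890625), 132.13575744628906) [ 0.50204852 -0.20312541  0.095     ] [ 0.50506948 -0.20610231  0.07      ]
disc ((379.1927185058594, 190.40432739257812), (32.77473831176758, 33.3739128112793), 39.67875671386719) [ 0.62387982 -0.18414702  0.095     ] [ 0.62894573 -0.18680537  0.07      ]
mat [[0.421 0.361 0.003]
 [0.675 0.332 0.003]
 [0.63  0.055 0.003]
 [0.379 0.092 0.003]]
scale [[ 0.681 -0.114  0.05 ]
 [ 0.696 -0.261  0.05 ]
 [ 0.435 -0.279  0.05 ]
 [ 0.42  -0.136  0.05 ]]
```

View pics/z0.png

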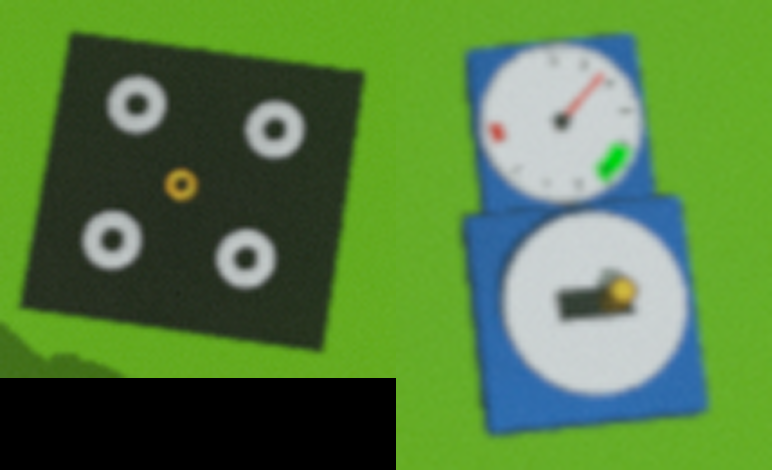

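```bash
cat >> h.py <<'E'
def psi():
    r=R.from_quat(ctrl.read_state()["tcp_rot"]).as_matrix(); return np.arctan2(r[1,0],r[0,0])
def plan(p,ps,n):
    "rows (tool mm, deg) from measured pose to world p, yaw ps(deg)"
    s=ctrl.read_state(); p=np.array(p); a=psi(); d=((np.radians(ps)-a+np.pi)%(2*np.pi)-np.pi)/n
    dp=(p-s["ee_pos"])/n*1000; out=[]
    for i in range(n):
        c,sn=np.cos(a),np.sin(a); out.append([[round(float(x),1) for x in (c*dp[0]+sn*dp[1], sn*dp[0]-c*dp[1], -dp[2])],[0,0,round(float(-np.degrees(d)),2)]]); a+=d
    print(str(out).replace(" ",""))
def wcam():
    s=ctrl.read_state(); T=np.eye(4);T[:3,:3]=R.from_quat(s["tcp_rot"]).as_matrix();T[:3,3]=s["ee_pos"]
    return T@np.array(ctrl.calibration("wrist")["hand_eye"])
def wat(T,u,v,z):
    c=ctrl.calibration("wrist"); x,y=u-c["cx"],v-c["cy"]; r=np.hypot(x,y); th=r/c["fx"]
    d=T[:3,:3]@np.array([np.sin(th)*x/r,np.sin(th)*y/r,np.cos(th)]); return T[:3,3]+d*(z-T[2,3])/d[2]
def wproj(T,p):
    c=ctrl.calibration("wrist"); q=(np.linalg.inv(T)@np.append(p,1))[:3]; th=np.arctan2(np.hypot(q[0],q[1]),q[2]); h=np.hypot(q[0],q[1])
    return c["cx"]+c["fx"]*th*q[0]/h, c["cy"]+c["fx"]*th*q[1]/h
def st():
    s=ctrl.read_state(); print("t",round(s["t"],2),np.round(s["ee_pos"],4),"psi",round(np.degrees(psi()),2),"F",np.round(s["force"],2),"M",np.round(s["moment"],2),"w",round(s["width"],4))
E
python3 - <<'E'
from h import *
plan([.478,.2794,.12],120,10)
im=cv2.imread("pics/top0.png");sc=cv2.imread("pics/scene0.png")
o,d=ray("top",393.1,226.7)
for z in(.14,.15,.155): print(at("top",393.1,226.7,z))
for p in [at("top",393.1,226.7,.152)]: print(proj("scene",p))
for n,x,roi in(("top",im,(380,215,405,240)),("scene",sc,(235,200,265,230))):
    x0,y0,x1,y1=roi; h=cv2.cvtColor(x[y0:y1,x0:x1],cv2.COLOR_BGR2HSV); m=(h[...,0]<30)&(h[...,1]>110)&(h[...,2]>90); v,u=np.nonzero(m); print(n,u.mean()+x0,v.mean()+y0,u.min()+x0,u.max()+x0,v.min()+y0,v.max()+y0)
E
```

```text
[[[-30.6,-21.3,11.1],[0,0,3.38]],[[-31.8,-19.5,11.1],[0,0,3.38]],[[-32.9,-17.6,11.1],[0,0,3.38]],[[-33.9,-15.6,11.1],[0,0,3.38]],[[-34.7,-13.6,11.1],[0,0,3.38]],[[-35.5,-11.5,11.1],[0,0,3.38]],[[-36.1,-9.4,11.1],[0,0,3.38]],[[-36.6,-7.2,11.1],[0,0,3.38]],[[-36.9,-5.1,11.1],[0,0,3.38]],[[-37.2,-2.9,11.1],[0,0,3.38]]]
[ 0.50309535 -0.21705265  0.14      ]
[ 0.50184207 -0.21572837  0.15      ]
[ 0.50121543 -0.21506623  0.155     ]
(np.float64(244.55805533109498), np.float64(208.89715429671162))
top 392.35714285714283 227.28571428571428 390 395 225 230
scene 245.93023255813952 215.3953488372093 244 248 209 221
```

Call:
step_arm --steps '[[[-30.6, -21.3, 11], [0, 0, 3.4]], [[-31.8, -19.5, 11], [0, 0, 3.4]], [[-32.9, -17.6, 11], [0, 0, 3.4]], [[-33.9, -15.6, 11], [0, 0, 3.4]], [[-34.7, -13.6, 11], [0, 0, 3.4]], [[-35.5, -11.5, 11], [0, 0, 3.4]], [[-36.1, -9.4, 11], [0, 0, 3.4]], [[-36.6, -7.2, 11], [0, 0, 3.4]], [[-36.9, -5, 11], [0, 0, 3.4]], [[-37.2, -3, 11], [0, 0, 3.4]]]' --jaw 0 --newtons 30

```text
t: 1.1
ee_pos: [0.4782, 0.2778, 0.1207]
tcp_rot: [0.502, 0.865, -0.0, -0.0]
force: [0.5, -0.1, -0.3]
width: 0.0853
```

Run:
```python
from h import *
st(); T=wcam(); im=ctrl.get_image("wrist"); st()
print([np.round(wproj(T,p),1) for p in ([.478,.2794,.018],[.4597,.1585,.018],[.6018,.2591,.018],[.5771,.1327,.018])])
cv2.imwrite("pics/w1.png",im)
```

```text
t 1.1 [0.4782 0.2778 0.1207] psi 119.7 F [ 0.46 -0.08 -0.3 ] M [0.07 0.01 0.01] w 0.0853
t 1.15 [0.4809 0.2702 0.1194] psi 119.08 F [ 1.83 -6.05 -1.16] M [-0.33 -0.14 -0.01] w 0.0853
[array([318.3, 194.8]), array([240.3, 288.6]), array([419., 273.]), array([330. , 348.5])]
```

View pics/w1.png

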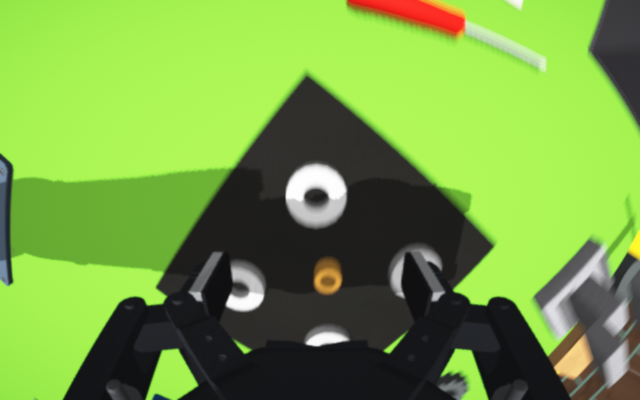

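Call:
step_arm --steps '[[[0, 0, 0], [0, 0, 0]], [[0, 0, 30], [0, 0, 0]], [[0, 0, 30], [0, 0, 0]], [[0, 0, 30], [0, 0, 0]], [[0, 0, 15], [0, 0, 0]], [[0, 0, 5], [0, 0, 0]], [[0, 0, 0], [0, 0, 0]]]'

```text
t: 1.85
ee_pos: [0.4772, 0.28, 0.011]
tcp_rot: [0.501, 0.866, -0.0, -0.0]
force: [-1.0, 0.9, 0.1]
width: 0.0857
```

Run:
```python
from h import *
st(); plan([.478,.2794,0],120,2)
```

```text
t 1.85 [0.4772 0.28   0.011 ] psi 119.92 F [-1.02  0.9   0.13] M [ 0.   -0.03 -0.04] w 0.0857
[[[-0.5,0.2,5.5],[0,0,-0.04]],[[-0.5,0.2,5.5],[0,0,-0.04]]]
```

Call:
step_arm --steps '[[[0, 0, 5], [0, 0, 0]], [[0, 0, 5], [0, 0, 0]], [[0, 0, 0], [0, 0, 0]]]'

```text
t: 2.15
ee_pos: [0.4777, 0.2793, 0.0013]
tcp_rot: [0.501, 0.865, 0.0, -0.0]
force: [0.1, 0.2, 0.4]
width: 0.0852
```

Call:
step_arm --steps '[[[0, 0, 0], [0, 0, 0]], [[0, 0, 0], [0, 0, 0]], [[0, 0, 0], [0, 0, 0]], [[0, 0, 0], [0, 0, 0]], [[0, 0, 0], [0, 0, 0]]]' --jaw 1 --newtons 25

```text
t: 2.65
ee_pos: [0.4779, 0.2792, 0.0018]
tcp_rot: [0.501, 0.865, 0.0, 0.0]
force: [-2.3, -0.1, 4.5]
width: 0.0511
```

Call:
step_arm --steps '[[[0, 0, -1], [0, 0, 0]], [[0, 0, 0], [0, 0, 0]], [[0, 0, 0], [0, 0, 0]]]' --jaw 0.1

```text
t: 2.95
ee_pos: [0.4778, 0.2792, 0.0024]
tcp_rot: [0.501, 0.865, 0.0, 0.0]
force: [0.2, -0.3, 0.1]
width: 0.077
```

Call:
step_arm --steps '[[[0, 0, 0], [0, 0, 8.5]], [[0, 0, 0], [0, 0, 8.5]], [[0, 0, 0], [0, 0, 8.5]], [[0, 0, 0], [0, 0, 8.5]], [[0, 0, 0], [0, 0, 8.5]], [[0, 0, 0], [0, 0, 8.5]], [[0, 0, 0], [0, 0, 8.5]], [[0, 0, 0], [0, 0, 8.5]], [[0, 0, 0], [0, 0, 8.5]], [[0, 0, 0], [0, 0, 8.5]]]'

```text
t: 3.95
ee_pos: [0.4777, 0.2793, 0.0022]
tcp_rot: [0.955, 0.296, -0.0, -0.0]
force: [-0.9, 0.4, 1.2]
width: 0.0765
```

Call:
step_arm --steps '[[[0, 0, 0], [0, 0, 5]], [[0, 0, 0], [0, 0, 0]]]'

```text
t: 4.15
ee_pos: [0.4776, 0.2793, 0.002]
tcp_rot: [0.966, 0.257, -0.0, 0.0]
force: [0.7, -0.4, -0.8]
width: 0.0767
```

Call:
step_arm --steps '[[[0, 0, 0], [0, 0, 0]], [[0, 0, 0], [0, 0, 0]], [[0, 0, 0], [0, 0, 0]], [[0, 0, 0], [0, 0, 0]], [[0, 0, 0], [0, 0, 0]]]' --jaw 1 --newtons 30

```text
t: 4.65
ee_pos: [0.4778, 0.2792, 0.0026]
tcp_rot: [0.966, 0.258, 0.0, -0.0]
force: [-1.3, -0.7, 5.8]
width: 0.0503
```

Run:
```python
from h import *
st();print(np.round(ctrl.read_state()["qpos"],2))
```

```text
t 4.65 [0.4778 0.2792 0.0026] psi 29.89 F [-1.31 -0.71  5.82] M [-0.1   0.33  0.07] w 0.0503
[-0.94  0.78  0.52  2.   -0.73  0.56 -0.95]
```

Call:
step_arm --steps '[[[0, 0, -5], [0, 0, 0]], [[0, 0, -15], [0, 0, 0]], [[0, 0, -40], [0, 0, 0]], [[0, 0, -50], [0, 0, 0]], [[0, 0, -50], [0, 0, 0]], [[0, 0, -35], [0, 0, 0]], [[0, 0, -5], [0, 0, 0]]]'

```text
t: 5.35
ee_pos: [0.4797, 0.2794, 0.2065]
tcp_rot: [0.966, 0.257, 0.003, -0.001]
force: [-0.7, 0.0, -2.1]
width: 0.0506
```

Run:
```python
from h import *
st(); plan([.5015,-.2155,.2],5,12)
```

```text
t 5.35 [0.4797 0.2794 0.2065] psi 29.84 F [-0.69  0.01 -2.07] M [ 0.02 -0.01 -0.02] w 0.0506
[[[-18.9,36.7,0.5],[0,0,2.07]],[[-17.6,37.3,0.5],[0,0,2.07]],[[-16.2,38.0,0.5],[0,0,2.07]],[[-14.9,38.5,0.5],[0,0,2.07]],[[-13.5,39.0,0.5],[0,0,2.07]],[[-12.0,39.5,0.5],[0,0,2.07]],[[-10.6,39.9,0.5],[0,0,2.07]],[[-9.2,40.3,0.5],[0,0,2.07]],[[-7.7,40.6,0.5],[0,0,2.07]],[[-6.2,40.8,0.5],[0,0,2.07]],[[-4.8,41.0,0.5],[0,0,2.07]],[[-3.3,41.2,0.5],[0,0,2.07]]]
```

Call:
step_arm --steps '[[[-18.9, 36.7, 0], [0, 0, 2.1]], [[-17.6, 37.3, 0], [0, 0, 2.1]], [[-16.2, 38, 0], [0, 0, 2.1]], [[-14.9, 38.5, 0], [0, 0, 2.1]], [[-13.5, 39, 0], [0, 0, 2.1]], [[-12, 39.5, 0], [0, 0, 2.1]], [[-10.6, 40, 0], [0, 0, 2.1]], [[-9.2, 40.3, 0], [0, 0, 2.1]], [[-7.7, 40.6, 0], [0, 0, 2.1]], [[-6.2, 40.8, 0], [0, 0, 2.1]]]'

```text
t: 6.35
ee_pos: [0.4942, -0.1348, 0.2014]
tcp_rot: [0.997, 0.077, -0.001, -0.0]
force: [1.1, 0.7, -1.4]
width: 0.0504
```

Call:
step_arm --steps '[[[-4.8, 41, 0], [0, 0, 2.1]], [[-3.3, 41, 0], [0, 0, 2.1]], [[0, 0, 0], [0, 0, 0]], [[0, 0, 0], [0, 0, 0]], [[0, 0, 0], [0, 0, 0]]]'

```text
t: 6.85
ee_pos: [0.4978, -0.2145, 0.2014]
tcp_rot: [0.999, 0.041, -0.001, -0.001]
force: [0.6, -0.2, -2.6]
width: 0.0503
```

Run:
```python
from h import *
st(); T=wcam(); np.save("T2.npy",T); im=ctrl.get_image("wrist"); cv2.imwrite("pics/w2.png",im)
for p in([.5015,-.2155,.152],[.502,-.203,.095],[.626,-.186,.07]): print(np.round(wproj(T,p),1))
```

```text
t 6.85 [ 0.4978 -0.2145  0.2014] psi 4.7 F [ 0.59 -0.17 -2.59] M [ 0.03 -0.01 -0.05] w 0.0503
[318.  214.1]
[303.  187.7]
[295.7  41.6]
```

View pics/w2.png

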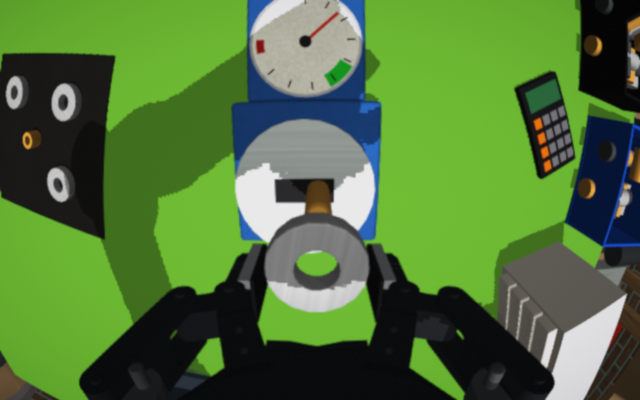

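Run:
```python
from h import *
from scipy.optimize import least_squares
im=cv2.imread("pics/w2.png"); T=np.load("T2.npy"); h=cv2.cvtColor(im,cv2.COLOR_BGR2HSV)
# brass
m=(h[...,0]>8)&(h[...,0]<28)&(h[...,1]>90)
for v in range(180,216,4):
    u=np.nonzero(m[v,295:340])[0]+295; print(v,u.min() if len(u) else None,u.max() if len(u) else None,end="; ")
print()
g=h[...,1]<60
tr=[(v,np.nonzero(g[v,200:420])[0]+200) for v in (140,150,160,170,180)]
P=[]
for v,u in tr: print(v,u.min(),u.max()); P+=[(u.min()-.5,v),(u.max()+.5,v)]
for u in (285,295,305,315,325):
    v=np.nonzero(g[105:170,u])[0]+105; P.append((u,v.min()-.5)); print(u,v.min())
P=np.array(P)
for z in (.091,.095,.099):
    f=lambda c:[np.hypot(*(wat(T,*p,z)[:2]-c[:2]))-.06 for p in P]
    r=least_squares(f,[.502,-.203]); print(z,r.x,np.round(np.array(r.fun)*1000,1))
Q=[]
gr=cv2.cvtColor(im,cv2.COLOR_BGR2GRAY)
# dial angles
z=.07; c=wat(T,305,41,z); 
for n,p in (("needle",(338,12)),("g1",(350,66)),("g2",(327,82)),("c",(305,41))):
    d=wat(T,*p,z)-c; print(n,np.round(wat(T,*p,z),4),-np.degrees(np.arctan2(d[1],d[0])))
cv2.imwrite("pics/z2.png",np.hstack([cv2.resize(im[0:100,245:370],None,fx=3.1,fy=3.1,interpolation=2),cv2.resize(im[170:320,255:380],None,fx=3.1,fy=3.1,interpolation=2)[:310]]) if 0 else cv2.resize(im[0:100,245:370],None,fx=6,fy=6,interpolation=2))
```

```text
180 313 323; 184 308 327; 188 306 329; 192 306 329; 196 306 330; 200 306 330; 204 306 329; 208 306 329; 212 306 330; 
140 254 354
150 246 362
160 241 368
170 238 372
180 236 373
285 122
295 120
305 119
315 120
325 122
0.091 [ 0.49933803 -0.20401622] [ 0.  -0.3  0.1 -0.4 -0.   0.  -0.2  0.5  0.2 -0.1 -0.2 -0.2  0.2  0.1
  0.3]
0.095 [ 0.4993144  -0.20419013] [-0.  -0.3 -0.1 -0.6 -0.4 -0.4 -0.8 -0.1 -0.6 -0.9  0.1  0.1  0.5  0.3
  0.5]
0.099 [ 0.49928276 -0.20436479] [-0.1 -0.3 -0.3 -0.8 -0.8 -0.7 -1.3 -0.6 -1.3 -1.6  0.4  0.4  0.8  0.6
  0.8]
needle [ 0.6567 -0.2202  0.07  ] 41.54942811893325
g1 [ 0.6081 -0.2347  0.07  ] 114.97813568516285
g2 [ 0.5919 -0.216   0.07  ] 147.98073067406918
c [ 0.6271 -0.194   0.07  ] -0.0
```

View pics/z2.png

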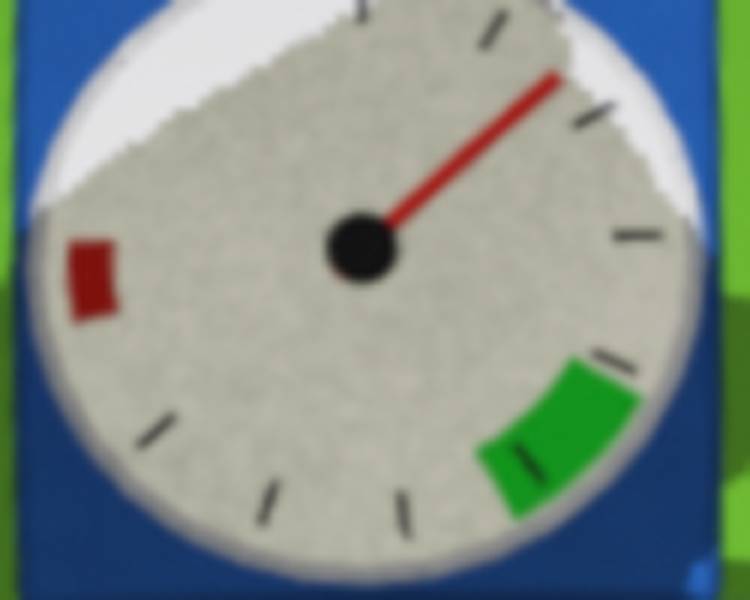

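Run:
```python
from h import *
im=cv2.imread("pics/w2.png"); T=np.load("T2.npy"); h=cv2.cvtColor(im,cv2.COLOR_BGR2HSV)
m=(h[...,0]>8)&(h[...,0]<28)&(h[...,1]>90)
print("apex",[(u,np.nonzero(m[170:200,u])[0].min()+170) for u in (314,316,318,320,322)])
for z in(.091,.095): print("back base",np.round(wat(T,318,178.5,z),4),"mid",np.round(wat(T,318,178.5,z)[:2]-.0095*np.array([np.cos(np.radians(5)),np.sin(np.radians(5))]),4))
# silhouettes
for v in(192,208):
    p=wat(T,306-.5,v,.12);q=wat(T,330.,v,.12);print(np.round((p+q)/2,4),np.linalg.norm(p-q))
# ring bore: green or dark hole inside; grayscale profile
g=h[...,1]
for v in(256,260,264,268): 
    u=np.nonzero(g[v,290:345]>80)[0]+290; print(v,u.min() if len(u) else 0,u.max() if len(u) else 0)
for u in(310,316,322):
    v=np.nonzero(g[240:300,u]>80)[0]+240; print(u,v.min(),v.max(), "outer top", [int(x) for x in g[205:225,u]])
s=T@np.append(0,1) if 0 else 0
E=np.array([.4978,-.2145,.2014]);a=np.radians(4.7);X=np.array([np.cos(a),np.sin(a),0]);
for off in (0,): 
    c=E+[0,0,.0155]; print("pred ring top back",wproj(T,c+.026*X),"bore top back",wproj(T,c+.011*X),"bore top front",wproj(T,c-.011*X), "bottom bore back", wproj(T,c+.011*X-[0,0,.015]))
```

```text
apex [(314, np.int64(180)), (316, np.int64(180)), (318, np.int64(180)), (320, np.int64(180)), (322, np.int64(180))]
back base [ 0.5099 -0.215   0.091 ] mid [ 0.5005 -0.2158]
back base [ 0.511  -0.2149  0.095 ] mid [ 0.5015 -0.2157]
[ 0.507  -0.2149  0.12  ] 0.018570369879179757
[ 0.4941 -0.216   0.12  ] 0.018893803917438473
256 300 333
260 297 336
264 296 337
268 298 334
310 254 275 outer top [185, 188, 191, 187, 186, 184, 177, 144, 80, 16, 0, 0, 0, 4, 4, 0, 4, 0, 0, 2]
316 253 276 outer top [188, 188, 187, 185, 186, 186, 178, 146, 79, 19, 0, 4, 0, 0, 0, 4, 4, 3, 5, 4]
322 252 275 outer top [186, 185, 186, 187, 186, 186, 180, 148, 76, 15, 4, 4, 0, 4, 0, 4, 0, 3, 0, 0]
pred ring top back (np.float64(315.69246207981695), np.float64(220.03013171056776)) bore top back (np.float64(315.69713666846775), np.float64(249.91422458238378)) bore top front (np.float64(315.7100080685635), np.float64(288.7456396625115)) bottom bore back (np.float64(315.80597453938793), np.float64(236.10971416250953))
```

Run:
```python
from h import *
from scipy.optimize import least_squares
im=cv2.imread("pics/w2.png"); T=np.load("T2.npy"); h=cv2.cvtColor(im,cv2.COLOR_BGR2HSV)
print([int(x) for x in h[300:318,316,1]],[int(x) for x in h[300:318,316,2]])
print("wid",[int(x) for x in h[262,258:275,2]],[int(x) for x in h[262,358:376,2]])
E=np.array([.4978,-.2145,.2014]);a=np.radians(4.7);X=np.array([np.cos(a),np.sin(a),0]);Z=np.array([0,0,1])
def pred(c):
    x,z,t=c; A=X*np.cos(t)+Z*np.sin(t); N=-X*np.sin(t)+Z*np.cos(t); C=E+x*X+z*Z
    return np.array([wproj(T,C+s*A+k*N)[1] for s,k in((.026,-.0075),(.011,.0075),(-.011,-.0075),(-.026,.0075))])
print(pred([0,.008,0]))
for fr in (311,):
    o=np.array([212.6,252.3,276.,fr]); r=least_squares(lambda c:pred(c)-o,[0,.008,0],x_scale=[.001,.001,.01]); print(r.x,r.fun)
    r=least_squares(lambda c:pred([c[0],c[1],0])-o,[0,.008],x_scale=[.001,.001]); print(r.x,r.fun)
```

```text
[1, 1, 2, 2, 2, 1, 2, 1, 1, 3, 1, 19, 107, 177, 185, 185, 185, 185] [208, 207, 207, 207, 207, 206, 206, 205, 205, 204, 202, 197, 190, 187, 187, 186, 186, 186]
wid [9, 10, 9, 8, 10, 23, 57, 96, 118, 124, 124, 123, 123, 123, 124, 125, 127] [122, 122, 120, 119, 119, 119, 121, 122, 122, 114, 84, 41, 14, 8, 6, 9, 9, 12]
[208.37486741 249.91422458 272.85367608 311.87118145]
[-0.00539956  0.00079798 -0.03651709] [ 0.63244239 -0.40471147 -1.06976926  0.84203856]
[-0.00450039  0.00244477] [ 0.28416995  0.4451482  -1.62964725  0.79704006]
```

Call:
step_arm --steps '[[[3.6, 1.2, 10], [0, 0, 0]], [[0, 0, 20], [0, 0, 0]], [[0, 0, 10], [0, 0, 0]], [[0, 0, 0], [0, 0, 0]], [[0, 0, 0], [0, 0, 0]]]'

```text
t: 7.4
ee_pos: [0.5018, -0.2165, 0.1623]
tcp_rot: [0.999, 0.041, -0.0, 0.0]
force: [-0.0, 0.6, -1.7]
width: 0.0506
```

Run:
```python
from h import *
st(); plan([.5015,-.2154,.161],5,1)
```

```text
t 7.4 [ 0.5018 -0.2165  0.1623] psi 4.65 F [-0.03  0.56 -1.67] M [-0.03 -0.03 -0.02] w 0.0506
[[[-0.2,-1.2,1.3],[0,0,-0.35]]]
```

Call:
step_arm --steps '[[[-0.2, -1.1, 2], [0, 0, 0]], [[0, 0, 2], [0, 0, 0]], [[0, 0, 2], [0, 0, 0]], [[0, 0, 2], [0, 0, 0]], [[0, 0, 2], [0, 0, 0]], [[0, 0, 0], [0, 0, 0]], [[0, 0, 0], [0, 0, 0]]]'

```text
t: 8.1
ee_pos: [0.5015, -0.2157, 0.1523]
tcp_rot: [0.999, 0.04, -0.0, 0.0]
force: [-0.1, -0.7, -1.7]
width: 0.0506
```

Call:
step_arm --steps '[[[0, 0, 2], [0, 0, 0]], [[0, 0, 2], [0, 0, 0]], [[0, 0, 0], [0, 0, 0]]]'

```text
t: 8.4
ee_pos: [0.5014, -0.2155, 0.148]
tcp_rot: [0.999, 0.04, -0.0, -0.0]
force: [-0.7, -0.3, -2.0]
width: 0.0507
```

Run:
```python
from h import *
st()
```

```text
t 8.4 [ 0.5014 -0.2155  0.148 ] psi 4.63 F [-0.66 -0.3  -2.02] M [ 0.05 -0.11 -0.06] w 0.0507
```

No contact yet; continuing down gently.

Call:
step_arm --steps '[[[0, 0, 2], [0, 0, 0]], [[0, 0, 2], [0, 0, 0]], [[0, 0, 0], [0, 0, 0]]]'

```text
t: 8.7
ee_pos: [0.5014, -0.2155, 0.144]
tcp_rot: [0.999, 0.04, -0.0, -0.0]
force: [-1.0, 0.3, -1.8]
width: 0.0503
```

Call:
step_arm --steps '[[[0, 0, 2], [0, 0, 0]], [[0, 0, 2], [0, 0, 0]], [[0, 0, 0], [0, 0, 0]]]'

```text
t: 9.0
ee_pos: [0.5014, -0.2155, 0.14]
tcp_rot: [0.999, 0.04, -0.0, -0.0]
force: [1.0, -0.8, -1.8]
width: 0.0503
```

Run:
```python
from h import *
st()
```

```text
t 9.0 [ 0.5014 -0.2155  0.14  ] psi 4.63 F [ 1.04 -0.77 -1.85] M [ 0.04  0.03 -0.01] w 0.0503
```

Call:
step_arm --steps '[[[0, 0, 4], [0, 0, 0]], [[0, 0, 4], [0, 0, 0]], [[0, 0, 4], [0, 0, 0]], [[0, 0, 4], [0, 0, 0]], [[0, 0, 4], [0, 0, 0]], [[0, 0, 0], [0, 0, 0]]]'

```text
t: 9.6
ee_pos: [0.5012, -0.2155, 0.1197]
tcp_rot: [0.999, 0.04, -0.0, -0.0]
force: [-0.4, 0.2, -3.7]
width: 0.0504
```

Call:
step_arm --steps '[[[0, 0, 4], [0, 0, 0]], [[0, 0, 4], [0, 0, 0]], [[0, 0, 4], [0, 0, 0]], [[0, 0, 4], [0, 0, 0]], [[0, 0, 2], [0, 0, 0]], [[0, 0, 0], [0, 0, 0]]]'

```text
t: 10.2
ee_pos: [0.5013, -0.2156, 0.102]
tcp_rot: [0.999, 0.04, -0.0, -0.0]
force: [-1.1, 0.3, -2.0]
width: 0.0505
```

Run:
```python
from h import *
st()
```

```text
t 10.2 [ 0.5013 -0.2156  0.102 ] psi 4.62 F [-1.12  0.26 -1.98] M [ 0.03 -0.04  0.  ] w 0.0505
```

Call:
step_arm --steps '[[[0, 0, 2], [0, 0, 0]], [[0, 0, 2], [0, 0, 0]], [[0, 0, 2], [0, 0, 0]], [[0, 0, 2], [0, 0, 0]], [[0, 0, 0], [0, 0, 0]]]'

```text
t: 10.7
ee_pos: [0.5014, -0.2156, 0.094]
tcp_rot: [0.999, 0.04, -0.0, -0.0]
force: [-0.3, -0.3, -1.7]
width: 0.0502
```

Call:
step_arm --steps '[[[0, 0, 2], [0, 0, 0]], [[0, 0, 2], [0, 0, 0]], [[0, 0, 0], [0, 0, 0]]]'

```text
t: 11.0
ee_pos: [0.5015, -0.2157, 0.0902]
tcp_rot: [0.999, 0.04, 0.0, 0.0]
force: [0.1, -0.2, -0.1]
width: 0.0505
```

Call:
step_arm --steps '[[[0, 0, 2], [0, 0, 0]], [[0, 0, 0], [0, 0, 0]]]'

```text
t: 11.2
ee_pos: [0.5016, -0.2157, 0.0883]
tcp_rot: [0.999, 0.04, 0.0, 0.0]
force: [-0.4, -0.1, 1.0]
width: 0.0501
```

Call:
step_arm --steps '[[[0, 0, 0], [0, 0, 0]], [[0, 0, 0], [0, 0, 0]], [[0, 0, 0], [0, 0, 0]], [[0, 0, 0], [0, 0, 0]]]' --jaw 0

```text
t: 11.6
ee_pos: [0.5015, -0.2156, 0.0883]
tcp_rot: [0.999, 0.04, 0.0, 0.0]
force: [-0.4, 0.1, 0.5]
width: 0.0855
```

Call:
step_arm --steps '[[[0, 0, -10], [0, 0, 0]], [[0, 0, -30], [0, 0, 0]], [[0, 0, -35], [0, 0, 0]], [[0, 0, -25], [0, 0, 0]], [[0, 0, -10], [0, 0, 0]], [[0, 0, 0], [0, 0, 0]]]'

```text
t: 12.2
ee_pos: [0.502, -0.2159, 0.1997]
tcp_rot: [0.999, 0.04, 0.001, 0.0]
force: [-0.3, -0.4, 0.1]
width: 0.0854
```

Run:
```python
from h import *
st(); T=wcam(); im=ctrl.get_image("wrist"); cv2.imwrite("pics/w3.png",im)
cv2.imwrite("pics/w3c.png",cv2.resize(im[0:290,220:400],None,fx=2,fy=2,interpolation=2))
for p in([.5771,.1327,.018],[.4597,.1585,.018],[.6018,.2591,.018]): print(np.round(wproj(T,p),1))
plan([.4597,.1585,.12],210,1)
plan([.4597,.1585,.19],-71,12)
```

```text
t 12.2 [ 0.502  -0.2159  0.1997] psi 4.64 F [-0.28 -0.36  0.06] M [-0.01 -0.03 -0.02] w 0.0854
[ 60.5 104.2]
[ 55.6 186.9]
[12.1 94.2]
[[[-11.4,-376.0,78.4],[0,0,154.65]]]
[[[-1.0,-31.3,0.7],[0,0,6.3]],[[-4.4,-31.0,0.7],[0,0,6.3]],[[-7.8,-30.4,0.7],[0,0,6.3]],[[-11.1,-29.3,0.7],[0,0,6.3]],[[-14.2,-27.9,0.7],[0,0,6.3]],[[-17.2,-26.2,0.7],[0,0,6.3]],[[-20.0,-24.2,0.7],[0,0,6.3]],[[-22.5,-21.8,0.7],[0,0,6.3]],[[-24.8,-19.2,0.7],[0,0,6.3]],[[-26.7,-16.4,0.7],[0,0,6.3]],[[-28.4,-13.4,0.7],[0,0,6.3]],[[-29.7,-10.2,0.7],[0,0,6.3]]]
```

View pics/w3c.png

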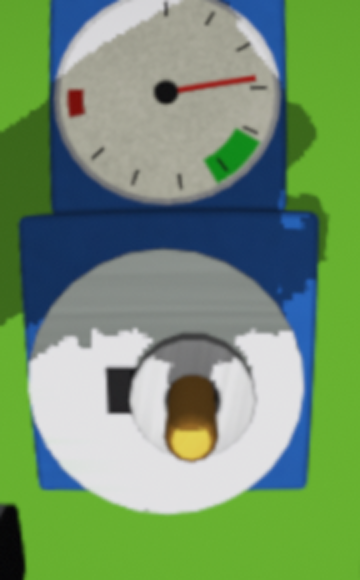

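The ring is seated flat and the needle is near 1.4. Going for the ring at (0.577, 0.133).

Run:
```python
from h import *
print(np.round(ctrl.read_state()["qpos"],2)); plan([.5771,.1327,.12],95,11)
```

```text
[-0.22  0.55  0.86  1.85 -0.5   0.97 -0.64]
[[[9.4,-31.0,7.1],[0,0,-8.21]],[[13.7,-29.3,7.1],[0,0,-8.21]],[[17.8,-27.1,7.1],[0,0,-8.21]],[[21.5,-24.2,7.1],[0,0,-8.21]],[[24.7,-20.9,7.1],[0,0,-8.21]],[[27.4,-17.2,7.1],[0,0,-8.21]],[[29.6,-13.1,7.1],[0,0,-8.21]],[[31.2,-8.7,7.1],[0,0,-8.21]],[[32.1,-4.2,7.1],[0,0,-8.21]],[[32.4,0.5,7.1],[0,0,-8.21]],[[32.0,5.1,7.1],[0,0,-8.21]]]
```

Call:
step_arm --steps '[[[9.4, -31, 2], [0, 0, -8.2]], [[13.7, -29.3, 5], [0, 0, -8.2]], [[17.8, -27, 5], [0, 0, -8.2]], [[21.5, -24.2, 7], [0, 0, -8.2]], [[24.7, -20.9, 10], [0, 0, -8.2]], [[27.4, -17.2, 10], [0, 0, -8.2]], [[29.6, -13, 10], [0, 0, -8.2]], [[31.2, -8.7, 10], [0, 0, -8.2]], [[32, -4.2, 10], [0, 0, -8.2]], [[32.4, 0.5, 6], [0, 0, -8.2]]]'

```text
t: 13.25
ee_pos: [0.5694, 0.1018, 0.121]
tcp_rot: [0.726, 0.688, -0.001, -0.001]
force: [-0.4, 0.2, -0.6]
width: 0.0855
```

Call:
step_arm --steps '[[[32, 5, 5], [0, 0, -8.2]], [[0, 0, 0], [0, 0, 0]], [[0, 0, 0], [0, 0, 0]], [[0, 0, 0], [0, 0, 0]]]'

```text
t: 13.65
ee_pos: [0.5769, 0.1307, 0.1176]
tcp_rot: [0.678, 0.735, -0.001, -0.0]
force: [0.2, -0.5, -0.5]
width: 0.0851
```

Run:
```python
from h import *
st(); T=wcam(); im=ctrl.get_image("wrist")
p=wproj(T,[.5771,.1327,.018]); print(p)
g=cv2.cvtColor(im,cv2.COLOR_BGR2HSV); m=((g[...,1]<60)&(g[...,2]>90)).astype(np.uint8)
cs,_=cv2.findContours(m,0,1)
for c in cs:
    if cv2.contourArea(c)>700: 
        e=cv2.fitEllipse(c); print(np.round(e[0],1),np.round(e[1],1),np.round(wat(T,*e[0],.0105),4))
plan([.5771,.1327,.0035],95,5)
```

```text
t 13.65 [0.5769 0.1307 0.1176] psi 94.68 F [ 0.18 -0.46 -0.55] M [ 0.01 -0.01 -0.  ] w 0.0851
(np.float64(318.14049498977425), np.float64(194.7302437787858))
[616.1 260.5] [47.3 77. ] [1.0162 0.0678 0.0105]
[518.9 225.8] [43.4 63.5] [0.7869 0.1143 0.0105]
[315.4 192.9] [61.3 61.7] [0.5749 0.1317 0.0105]
[182.5 154. ] [55.8 59.8] [0.4567 0.1577 0.0105]
[360.4  41.5] [63.2 67. ] [0.6001 0.2601 0.0105]
[587.8  47.4] [46.8 96.6] [0.8489 0.3181 0.0105]
[[[0.4,0.0,22.9],[0,0,-0.07]],[[0.4,0.0,22.9],[0,0,-0.07]],[[0.4,0.0,22.9],[0,0,-0.07]],[[0.4,0.0,22.9],[0,0,-0.07]],[[0.4,0.0,22.9],[0,0,-0.07]]]
```

Call:
step_arm --steps '[[[1, 0, 25], [0, 0, 0]], [[1, 0, 30], [0, 0, 0]], [[0, 0, 30], [0, 0, 0]], [[0, 0, 20], [0, 0, 0]], [[0, 0, 8], [0, 0, 0]], [[0, 0, 0], [0, 0, 0]], [[0, 0, 0], [0, 0, 0]]]'

```text
t: 14.4
ee_pos: [0.578, 0.1336, 0.0062]
tcp_rot: [0.677, 0.736, 0.0, 0.0]
force: [-0.5, 0.2, 0.1]
width: 0.0855
```

Call:
step_arm --steps '[[[0, 0, 0], [0, 0, 0]], [[0, 0, 0], [0, 0, 0]], [[0, 0, 0], [0, 0, 0]], [[0, 0, 0], [0, 0, 0]], [[0, 0, 0], [0, 0, 0]]]' --jaw 1 --newtons 25

```text
t: 14.9
ee_pos: [0.5777, 0.1342, 0.0065]
tcp_rot: [0.677, 0.736, 0.001, 0.0]
force: [-1.4, 0.0, 9.1]
width: 0.0506
```

Call:
step_arm --steps '[[[0, 0, 0], [0, 0, 0]], [[0, 0, 0], [0, 0, 0]], [[0, 0, 0], [0, 0, 0]]]' --jaw 0.1

```text
t: 15.2
ee_pos: [0.5774, 0.1342, 0.0054]
tcp_rot: [0.677, 0.736, 0.0, 0.0]
force: [0.1, -0.1, 1.2]
width: 0.0769
```

Call:
step_arm --steps '[[[0, 0, 0], [0, 0, 8.5]], [[0, 0, 0], [0, 0, 8.5]], [[0, 0, 0], [0, 0, 8.5]], [[0, 0, 0], [0, 0, 8.5]], [[0, 0, 0], [0, 0, 8.5]], [[0, 0, 0], [0, 0, 8.5]], [[0, 0, 0], [0, 0, 8.5]], [[0, 0, 0], [0, 0, 8.5]], [[0, 0, 0], [0, 0, 8.5]], [[0, 0, 0], [0, 0, 8.5]]]'

```text
t: 16.2
ee_pos: [0.5774, 0.1343, 0.0052]
tcp_rot: [0.997, 0.083, -0.0, -0.0]
force: [-0.0, -0.1, -0.5]
width: 0.077
```

Call:
step_arm --steps '[[[0, 0, 0], [0, 0, 5]], [[0, 0, 0], [0, 0, 0]]]'

```text
t: 16.4
ee_pos: [0.5772, 0.1344, 0.005]
tcp_rot: [0.999, 0.042, -0.0, 0.0]
force: [0.0, 0.1, -0.1]
width: 0.0768
```

Call:
step_arm --steps '[[[0, 0, 0], [0, 0, 0]], [[0, 0, 0], [0, 0, 0]], [[0, 0, 0], [0, 0, 0]], [[0, 0, 0], [0, 0, 0]], [[0, 0, 0], [0, 0, 0]]]' --jaw 1 --newtons 30

```text
t: 16.9
ee_pos: [0.5774, 0.134, 0.0057]
tcp_rot: [0.999, 0.043, 0.0, -0.0]
force: [-1.9, 1.0, 6.0]
width: 0.0506
```

Call:
step_arm --steps '[[[0, 0, -5], [0, 0, 0]], [[0, 0, -15], [0, 0, 0]], [[0, 0, -40], [0, 0, 0]], [[0, 0, -50], [0, 0, 0]], [[0, 0, -50], [0, 0, 0]], [[0, 0, -33], [0, 0, 0]], [[0, 0, -5], [0, 0, 0]], [[0, 0, 0], [0, 0, 0]]]'

```text
t: 17.7
ee_pos: [0.5776, 0.1341, 0.2046]
tcp_rot: [0.999, 0.042, 0.001, -0.0]
force: [0.4, -0.1, -3.1]
width: 0.0504
```

Run:
```python
from h import *
st(); plan([.5015,-.2155,.2],4.65,10)
```

```text
t 17.7 [0.5776 0.1341 0.2046] psi 4.85 F [ 0.4  -0.1  -3.13] M [-0.01  0.02 -0.07] w 0.0504
[[[-10.5,34.2,0.5],[0,0,0.02]],[[-10.5,34.2,0.5],[0,0,0.02]],[[-10.5,34.2,0.5],[0,0,0.02]],[[-10.5,34.2,0.5],[0,0,0.02]],[[-10.5,34.2,0.5],[0,0,0.02]],[[-10.5,34.2,0.5],[0,0,0.02]],[[-10.5,34.2,0.5],[0,0,0.02]],[[-10.5,34.2,0.5],[0,0,0.02]],[[-10.4,34.2,0.5],[0,0,0.02]],[[-10.4,34.2,0.5],[0,0,0.02]]]
```

Call:
step_arm --steps '[[[-10.5, 34.2, 0], [0, 0, 0]], [[-10.5, 34.2, 0], [0, 0, 0]], [[-10.5, 34.2, 0], [0, 0, 0]], [[-10.5, 34.2, 0], [0, 0, 0]], [[-10.5, 34.2, 0], [0, 0, 0]], [[-10.5, 34.2, 0], [0, 0, 0]], [[-10.5, 34.2, 0], [0, 0, 0]], [[-10.5, 34.2, 0], [0, 0, 0]], [[-10.4, 34.2, 0], [0, 0, 0]], [[-10.4, 34.2, 0], [0, 0, 0]]]'

```text
t: 18.7
ee_pos: [0.5003, -0.2161, 0.2017]
tcp_rot: [0.999, 0.042, -0.001, -0.001]
force: [1.0, 0.5, -2.4]
width: 0.0501
```

Call:
step_arm --steps '[[[0, 0, 0], [0, 0, 0]], [[0, 0, 10], [0, 0, 0]], [[0, 0, 20], [0, 0, 0]], [[0, 0, 10], [0, 0, 0]], [[0, 0, 0], [0, 0, 0]], [[0, 0, 0], [0, 0, 0]]]'

```text
t: 19.3
ee_pos: [0.5017, -0.2149, 0.163]
tcp_rot: [0.999, 0.042, -0.001, -0.0]
force: [-1.0, -0.3, -2.2]
width: 0.0504
```

Run:
```python
from h import *
st(); plan([.5015,-.2156,.152],4.65,6); T=wcam(); im=ctrl.get_image("wrist"); cv2.imwrite("pics/w4.png",im)
h=cv2.cvtColor(im,cv2.COLOR_BGR2HSV); g=h[...,1]
for v in(260,264): 
    u=np.nonzero(g[v,290:345]>60)[0]+290; print(v,u.min() if len(u) else 0,u.max() if len(u) else 0)
for u in(316,):
    v=np.nonzero(g[240:300,u]>60)[0]+240; print(u,v.min(),v.max())
```

```text
t 19.3 [ 0.5017 -0.2149  0.163 ] psi 4.87 F [-0.96 -0.32 -2.24] M [-0.01  0.06 -0.03] w 0.0504
[[[-0.0,0.1,1.8],[0,0,0.04]],[[-0.0,0.1,1.8],[0,0,0.04]],[[-0.0,0.1,1.8],[0,0,0.04]],[[-0.0,0.1,1.8],[0,0,0.04]],[[-0.0,0.1,1.8],[0,0,0.04]],[[-0.0,0.1,1.8],[0,0,0.04]]]
260 0 0
264 0 0
316 247 254
```

Call:
step_arm --steps '[[[-0.1, 0.5, 2], [0, 0, 0]], [[0, 0, 3], [0, 0, 0]], [[0, 0, 3], [0, 0, 0]], [[0, 0, 2], [0, 0, 0]], [[0, 0, 2], [0, 0, 0]], [[0, 0, 0], [0, 0, 0]], [[0, 0, 0], [0, 0, 0]]]'

```text
t: 20.05
ee_pos: [0.5016, -0.2161, 0.1513]
tcp_rot: [0.999, 0.042, -0.0, 0.0]
force: [0.5, 1.1, -1.9]
width: 0.0498
```

Call:
step_arm --steps '[[[0, 0, 2], [0, 0, 0]], [[0, 0, 2], [0, 0, 0]], [[0, 0, 0], [0, 0, 0]]]'

```text
t: 20.35
ee_pos: [0.5015, -0.2159, 0.147]
tcp_rot: [0.999, 0.042, -0.0, -0.0]
force: [0.4, 0.9, -1.4]
width: 0.0502
```

Call:
step_arm --steps '[[[0, 0, 2], [0, 0, 0]], [[0, 0, 2], [0, 0, 0]], [[0, 0, 0], [0, 0, 0]]]'

```text
t: 20.65
ee_pos: [0.5015, -0.2159, 0.143]
tcp_rot: [0.999, 0.042, -0.0, -0.0]
force: [-0.2, 0.8, -2.7]
width: 0.0504
```

Call:
step_arm --steps '[[[0, 0, 2], [0, 0, 0]], [[0, 0, 2], [0, 0, 0]], [[0, 0, 0], [0, 0, 0]]]'

```text
t: 20.95
ee_pos: [0.5015, -0.2159, 0.139]
tcp_rot: [0.999, 0.042, -0.0, -0.0]
force: [0.1, -0.0, -2.0]
width: 0.0507
```

Call:
step_arm --steps '[[[0, -0.3, 4], [0, 0, 0]], [[0, 0, 4], [0, 0, 0]], [[0, 0, 4], [0, 0, 0]], [[0, 0, 4], [0, 0, 0]], [[0, 0, 4], [0, 0, 0]], [[0, 0, 3], [0, 0, 0]], [[0, 0, 0], [0, 0, 0]]]'

```text
t: 21.65
ee_pos: [0.5014, -0.2156, 0.1159]
tcp_rot: [0.999, 0.042, -0.0, -0.0]
force: [0.6, -0.7, -1.3]
width: 0.0503
```

Call:
step_arm --steps '[[[0, 0, 2], [0, 0, 0]], [[0, 0, 2], [0, 0, 0]], [[0, 0, 2], [0, 0, 0]], [[0, 0, 2], [0, 0, 0]], [[0, 0, 2], [0, 0, 0]], [[0, 0, 0], [0, 0, 0]]]'

```text
t: 22.25
ee_pos: [0.5016, -0.2157, 0.1061]
tcp_rot: [0.999, 0.042, -0.0, -0.0]
force: [0.5, 0.5, -0.4]
width: 0.0506
```

Call:
step_arm --steps '[[[0, 0, 2], [0, 0, 0]], [[0, 0, 0], [0, 0, 0]]]'

```text
t: 22.45
ee_pos: [0.5017, -0.2158, 0.1042]
tcp_rot: [0.999, 0.042, 0.0, 0.0]
force: [-0.3, -0.0, 0.7]
width: 0.0503
```

Carried by the stack as predicted. Releasing and checking.

Call:
step_arm --steps '[[[0, 0, 0], [0, 0, 0]], [[0, 0, 0], [0, 0, 0]], [[0, 0, 0], [0, 0, 0]], [[0, 0, 0], [0, 0, 0]]]' --jaw 0

```text
t: 22.85
ee_pos: [0.5017, -0.2158, 0.1044]
tcp_rot: [0.999, 0.042, 0.0, 0.0]
force: [0.2, 0.1, 0.1]
width: 0.0856
```

Call:
step_arm --steps '[[[0, 0, -10], [0, 0, 0]], [[0, 0, -30], [0, 0, 0]], [[0, 0, -30], [0, 0, 0]], [[0, 0, -18], [0, 0, 0]], [[0, 0, -6], [0, 0, 0]], [[0, 0, 0], [0, 0, 0]], [[0, 0, 0], [0, 0, 0]]]'

```text
t: 23.55
ee_pos: [0.5013, -0.2153, 0.1976]
tcp_rot: [0.999, 0.042, -0.0, -0.0]
force: [0.5, -0.4, 0.0]
width: 0.0855
```

Run:
```python
from h import *
st(); im=ctrl.get_image("wrist"); cv2.imwrite("pics/w5.png",im)
cv2.imwrite("pics/w5c.png",cv2.resize(im[0:270,235:385],None,fx=2.2,fy=2.2,interpolation=2))
plan([.459,.159,.12],109,11)
```

```text
t 23.55 [ 0.5013 -0.2153  0.1976] psi 4.84 F [ 0.49 -0.45  0.03] M [-0.03 -0.01  0.02] w 0.0855
[[[-1.0,-34.2,7.0],[0,0,-9.47]],[[4.7,-33.9,7.0],[0,0,-9.47]],[[10.2,-32.7,7.0],[0,0,-9.47]],[[15.4,-30.6,7.0],[0,0,-9.47]],[[20.3,-27.6,7.0],[0,0,-9.47]],[[24.5,-23.9,7.0],[0,0,-9.47]],[[28.1,-19.5,7.0],[0,0,-9.47]],[[31.0,-14.6,7.0],[0,0,-9.47]],[[32.9,-9.3,7.0],[0,0,-9.47]],[[34.0,-3.8,7.0],[0,0,-9.47]],[[34.2,1.8,7.0],[0,0,-9.47]]]
```

View pics/w5c.png

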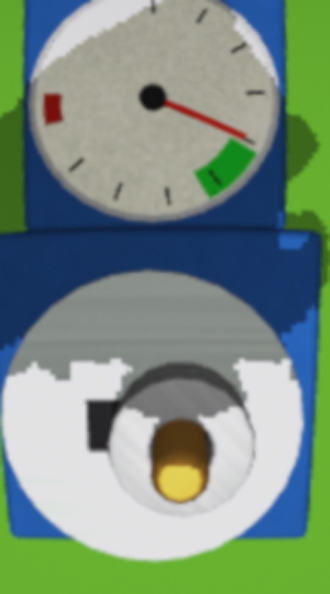

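Both rings are seated. The needle is at the 2.0 tick, about 5° short of green, so a third ring is needed (about 2.57).

Run:
```python
from h import *
plan([.4592,.1588,.12],95,11)
```

```text
[[[-0.9,-34.2,7.0],[0,0,-8.2]],[[3.9,-34.0,7.0],[0,0,-8.2]],[[8.8,-33.1,7.0],[0,0,-8.2]],[[13.4,-31.5,7.0],[0,0,-8.2]],[[17.7,-29.3,7.0],[0,0,-8.2]],[[21.7,-26.4,7.0],[0,0,-8.2]],[[25.3,-23.1,7.0],[0,0,-8.2]],[[28.3,-19.2,7.0],[0,0,-8.2]],[[30.8,-15.0,7.0],[0,0,-8.2]],[[32.6,-10.5,7.0],[0,0,-8.2]],[[33.7,-5.7,7.0],[0,0,-8.2]]]
```

Call:
step_arm --steps '[[[-0.9, -34.2, 2], [0, 0, -8.2]], [[3.9, -34, 5], [0, 0, -8.2]], [[8.8, -33, 5], [0, 0, -8.2]], [[13.4, -31.5, 7], [0, 0, -8.2]], [[17.7, -29.3, 8], [0, 0, -8.2]], [[21.7, -26.4, 10], [0, 0, -8.2]], [[25.3, -23, 10], [0, 0, -8.2]], [[28.3, -19.2, 10], [0, 0, -8.2]], [[30.8, -15, 10], [0, 0, -8.2]], [[32.6, -10.5, 6], [0, 0, -8.2]]]'

```text
t: 24.6
ee_pos: [0.4624, 0.1254, 0.1239]
tcp_rot: [0.724, 0.689, -0.001, -0.0]
force: [0.6, -0.5, 0.4]
width: 0.0849
```

Call:
step_arm --steps '[[[33.7, -5.7, 5], [0, 0, -8.2]], [[0, 0, 0], [0, 0, 0]], [[0, 0, 0], [0, 0, 0]], [[0, 0, 0], [0, 0, 0]]]'

```text
t: 25.0
ee_pos: [0.4596, 0.157, 0.12]
tcp_rot: [0.676, 0.737, -0.001, 0.0]
force: [-0.1, 0.4, 0.6]
width: 0.0856
```

Run:
```python
from h import *
st(); T=wcam(); im=ctrl.get_image("wrist")
p=wproj(T,[.4597,.1585,.018]); print(p)
g=cv2.cvtColor(im,cv2.COLOR_BGR2HSV); m=((g[...,1]<60)&(g[...,2]>90)).astype(np.uint8)
cs,_=cv2.findContours(m,0,1)
for c in cs:
    if cv2.contourArea(c)>700: 
        e=cv2.fitEllipse(c)
        if abs(e[0][0]-p[0])<30: print(np.round(e[0],1),np.round(e[1],1),np.round(wat(T,*e[0],.0105),4))
plan([.4592,.159,.0035],95,1)
```

```text
t 25.0 [0.4596 0.157  0.12  ] psi 94.88 F [-0.12  0.39  0.57] M [ 0.01 -0.01 -0.02] w 0.0856
(np.float64(317.88265960703023), np.float64(194.45930412715708))
[315.2 192.8] [60.8 61.3] [0.4576 0.1574 0.0105]
[[[2.1,-0.3,116.6],[0,0,-0.13]]]
```

Call:
step_arm --steps '[[[1, 0, 25], [0, 0, 0]], [[1, 0, 30], [0, 0, 0]], [[0, 0, 30], [0, 0, 0]], [[0, 0, 22], [0, 0, 0]], [[0, 0, 8], [0, 0, 0]], [[0, 0, 0], [0, 0, 0]], [[0, 0, 0], [0, 0, 0]]]'

```text
t: 25.75
ee_pos: [0.4601, 0.1598, 0.006]
tcp_rot: [0.676, 0.737, 0.0, 0.0]
force: [0.7, 0.3, 0.8]
width: 0.0855
```

Call:
step_arm --steps '[[[0, 0, 0], [0, 0, 0]], [[0, 0, 0], [0, 0, 0]], [[0, 0, 0], [0, 0, 0]], [[0, 0, 0], [0, 0, 0]], [[0, 0, 0], [0, 0, 0]]]' --jaw 1 --newtons 25

```text
t: 26.25
ee_pos: [0.4598, 0.1605, 0.0063]
tcp_rot: [0.675, 0.737, 0.001, 0.0]
force: [-2.3, -0.4, 11.1]
width: 0.0502
```

Call:
step_arm --steps '[[[0, 0, 0], [0, 0, 0]], [[0, 0, 0], [0, 0, 0]], [[0, 0, 0], [0, 0, 0]]]' --jaw 0.1

```text
t: 26.55
ee_pos: [0.4596, 0.1603, 0.0054]
tcp_rot: [0.675, 0.737, 0.0, 0.0]
force: [-0.3, 0.4, -0.1]
width: 0.0767
```

Call:
step_arm --steps '[[[0, 0, 0], [0, 0, 8.5]], [[0, 0, 0], [0, 0, 8.5]], [[0, 0, 0], [0, 0, 8.5]], [[0, 0, 0], [0, 0, 8.5]], [[0, 0, 0], [0, 0, 8.5]], [[0, 0, 0], [0, 0, 8.5]], [[0, 0, 0], [0, 0, 8.5]], [[0, 0, 0], [0, 0, 8.5]], [[0, 0, 0], [0, 0, 8.5]], [[0, 0, 0], [0, 0, 8.5]]]'

```text
t: 27.55
ee_pos: [0.4595, 0.1604, 0.0053]
tcp_rot: [0.996, 0.084, 0.0, -0.0]
force: [-0.5, 0.5, 0.5]
width: 0.0767
```

Call:
step_arm --steps '[[[0, 0, 0], [0, 0, 5]], [[0, 0, 0], [0, 0, 0]]]'

```text
t: 27.75
ee_pos: [0.4594, 0.1604, 0.0051]
tcp_rot: [0.999, 0.043, -0.0, 0.0]
force: [0.8, 0.1, 0.1]
width: 0.0771
```

Call:
step_arm --steps '[[[0, 0, 0], [0, 0, 0]], [[0, 0, 0], [0, 0, 0]], [[0, 0, 0], [0, 0, 0]], [[0, 0, 0], [0, 0, 0]], [[0, 0, 0], [0, 0, 0]]]' --jaw 1 --newtons 30

```text
t: 28.25
ee_pos: [0.4596, 0.1602, 0.0057]
tcp_rot: [0.999, 0.045, 0.0, -0.0]
force: [-0.7, 0.3, 6.4]
width: 0.0505
```

Call:
step_arm --steps '[[[0, 0, -5], [0, 0, 0]], [[0, 0, -15], [0, 0, 0]], [[0, 0, -40], [0, 0, 0]], [[0, 0, -50], [0, 0, 0]], [[0, 0, -50], [0, 0, 0]], [[0, 0, -33], [0, 0, 0]], [[0, 0, -5], [0, 0, 0]], [[0, 0, 0], [0, 0, 0]]]'

```text
t: 29.05
ee_pos: [0.4595, 0.1605, 0.2038]
tcp_rot: [0.999, 0.045, 0.0, -0.001]
force: [-0.6, -0.2, -2.7]
width: 0.0504
```

Run:
```python
from h import *
st(); plan([.5015,-.2155,.2],4.65,10)
```

```text
t 29.05 [0.4595 0.1605 0.2038] psi 5.1 F [-0.59 -0.19 -2.74] M [0.04 0.04 0.03] w 0.0504
[[[0.8,37.8,0.4],[0,0,0.05]],[[0.9,37.8,0.4],[0,0,0.05]],[[0.9,37.8,0.4],[0,0,0.05]],[[0.9,37.8,0.4],[0,0,0.05]],[[1.0,37.8,0.4],[0,0,0.05]],[[1.0,37.8,0.4],[0,0,0.05]],[[1.0,37.8,0.4],[0,0,0.05]],[[1.0,37.8,0.4],[0,0,0.05]],[[1.1,37.8,0.4],[0,0,0.05]],[[1.1,37.8,0.4],[0,0,0.05]]]
```

Call:
step_arm --steps '[[[1, 37.8, 0], [0, 0, 0]], [[1, 37.8, 0], [0, 0, 0]], [[1, 37.8, 0], [0, 0, 0]], [[1, 37.8, 0], [0, 0, 0]], [[1, 37.8, 0], [0, 0, 0]], [[1, 37.8, 0], [0, 0, 0]], [[1, 37.8, 0], [0, 0, 0]], [[1, 37.8, 0], [0, 0, 0]], [[1, 37.8, 0], [0, 0, 0]], [[1, 37.8, 0], [0, 0, 0]]]'

```text
t: 30.05
ee_pos: [0.5017, -0.2164, 0.2012]
tcp_rot: [0.999, 0.044, -0.001, -0.001]
force: [0.2, 0.7, -2.0]
width: 0.0505
```

Call:
step_arm --steps '[[[0, 0, 0], [0, 0, 0]], [[0, 0, 10], [0, 0, 0]], [[0, 0, 20], [0, 0, 0]], [[0, 0, 14], [0, 0, 0]], [[0, 0, 0], [0, 0, 0]], [[0, 0, 0], [0, 0, 0]]]'

```text
t: 30.65
ee_pos: [0.5024, -0.2147, 0.1588]
tcp_rot: [0.999, 0.044, -0.001, -0.0]
force: [-0.9, 0.0, -1.2]
width: 0.0506
```

Run:
```python
from h import *
st(); plan([.5015,-.2157,.152],4.85,1)
```

```text
t 30.65 [ 0.5024 -0.2147  0.1588] psi 5.07 F [-0.91  0.03 -1.22] M [-0.02 -0.05 -0.01] w 0.0506
[[[-1.0,0.9,6.8],[0,0,0.22]]]
```

Call:
step_arm --steps '[[[-0.8, 0.5, 2], [0, 0, 0]], [[0, 0, 3], [0, 0, 0]], [[0, 0, 2], [0, 0, 0]], [[0, 0, 2], [0, 0, 0]], [[0, 0, 0], [0, 0, 0]], [[0, 0, 0], [0, 0, 0]]]'

```text
t: 31.25
ee_pos: [0.5019, -0.216, 0.1503]
tcp_rot: [0.999, 0.044, -0.0, 0.0]
force: [0.7, 0.2, -1.8]
width: 0.0505
```

Call:
step_arm --steps '[[[0, 0, 2], [0, 0, 0]], [[0, 0, 2], [0, 0, 0]], [[0, 0, 0], [0, 0, 0]]]'

```text
t: 31.55
ee_pos: [0.5018, -0.2159, 0.146]
tcp_rot: [0.999, 0.044, -0.0, -0.0]
force: [-0.6, -0.9, -1.8]
width: 0.0508
```

Call:
step_arm --steps '[[[0, 0, 2], [0, 0, 0]], [[0, 0, 2], [0, 0, 0]], [[0, 0, 0], [0, 0, 0]]]'

```text
t: 31.85
ee_pos: [0.5017, -0.2159, 0.142]
tcp_rot: [0.999, 0.044, -0.0, -0.0]
force: [-0.6, -0.1, -2.4]
width: 0.0506
```

Call:
step_arm --steps '[[[0, 0, 2], [0, 0, 0]], [[0, 0, 2], [0, 0, 0]], [[0, 0, 0], [0, 0, 0]]]'

```text
t: 32.15
ee_pos: [0.5017, -0.2159, 0.138]
tcp_rot: [0.999, 0.044, -0.0, -0.0]
force: [0.2, 0.3, -1.5]
width: 0.0501
```

Call:
step_arm --steps '[[[-0.2, -0.3, 2], [0, 0, 0]], [[0, 0, 2], [0, 0, 0]], [[0, 0, 3], [0, 0, 0]], [[0, 0, 3], [0, 0, 0]], [[0, 0, 3], [0, 0, 0]], [[0, 0, 0], [0, 0, 0]]]'

```text
t: 32.75
ee_pos: [0.5014, -0.2156, 0.1248]
tcp_rot: [0.999, 0.044, -0.0, -0.0]
force: [0.5, 0.8, -2.5]
width: 0.0505
```

Call:
step_arm --steps '[[[0, 0, 2], [0, 0, 0]], [[0, 0, 2], [0, 0, 0]], [[0, 0, 2], [0, 0, 0]], [[0, 0, 0], [0, 0, 0]]]'

```text
t: 33.15
ee_pos: [0.5016, -0.2157, 0.1191]
tcp_rot: [0.999, 0.044, -0.0, -0.0]
force: [-0.1, 0.0, -2.0]
width: 0.0508
```

Call:
step_arm --steps '[[[0, 0, 2], [0, 0, 0]], [[0, 0, 0], [0, 0, 0]]]'

```text
t: 33.35
ee_pos: [0.5017, -0.2157, 0.1172]
tcp_rot: [0.999, 0.044, 0.0, 0.0]
force: [1.0, -0.8, -1.4]
width: 0.0505
```

Call:
step_arm --steps '[[[0, 0, 2], [0, 0, 0]], [[0, 0, 0], [0, 0, 0]]]'

```text
t: 33.55
ee_pos: [0.5017, -0.2158, 0.1152]
tcp_rot: [0.999, 0.044, 0.0, 0.0]
force: [0.1, 0.3, 0.8]
width: 0.0503
```

Call:
step_arm --steps '[[[0, 0, 1], [0, 0, 0]], [[0, 0, 0], [0, 0, 0]], [[0, 0, 0], [0, 0, 0]]]'

```text
t: 33.85
ee_pos: [0.5017, -0.2158, 0.1144]
tcp_rot: [0.999, 0.044, 0.0, 0.0]
force: [0.1, 0.1, -0.0]
width: 0.0505
```

Call:
step_arm --steps '[[[0, 0, 0], [0, 0, 0]], [[0, 0, 0], [0, 0, 0]], [[0, 0, 0], [0, 0, 0]], [[0, 0, 0], [0, 0, 0]]]' --jaw 0

```text
t: 34.25
ee_pos: [0.5017, -0.2157, 0.1143]
tcp_rot: [0.999, 0.044, 0.0, 0.0]
force: [0.2, 0.9, 0.4]
width: 0.0856
```

Call:
step_arm --steps '[[[0, 0, -10], [0, 0, 0]], [[0, 0, -30], [0, 0, 0]], [[0, 0, -30], [0, 0, 0]], [[0, 0, -10], [0, 0, 0]], [[0, 0, -4], [0, 0, 0]], [[0, 0, 0], [0, 0, 0]], [[0, 0, 0], [0, 0, 0]], [[0, 0, 0], [0, 0, 0]]]'

```text
t: 35.05
ee_pos: [0.5012, -0.2154, 0.1974]
tcp_rot: [0.999, 0.044, -0.001, -0.0]
force: [-0.7, -0.3, 0.1]
width: 0.0854
```

Run:
```python
from h import *
st(); im=ctrl.get_image("wrist"); cv2.imwrite("pics/w6.png",im)
tp=ctrl.get_image("top")
a=cv2.resize(im[0:270,235:385],None,fx=2.2,fy=2.2,interpolation=2); b=cv2.resize(tp[175:280,205:345],None,fx=3,fy=3,interpolation=2)
b=cv2.copyMakeBorder(b,0,a.shape[0]-b.shape[0],0,0,0)
cv2.imwrite("pics/w6c.png",np.hstack([a,b]))
```

```text
t 35.05 [ 0.5012 -0.2154  0.1974] psi 5.03 F [-0.72 -0.26  0.07] M [-0.05  0.01  0.05] w 0.0854
```

View pics/w6c.png

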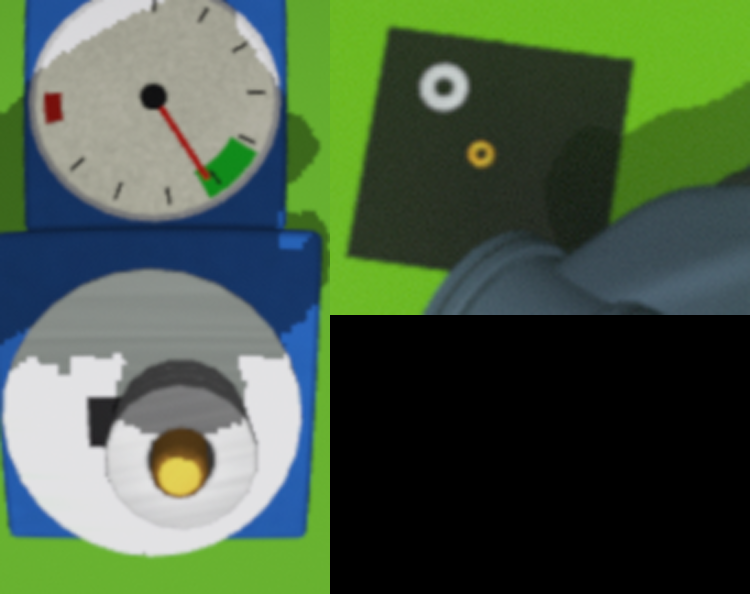

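```bash
python3 -c "
from h import *
print(ctrl.job_done())"
```

```text
the job is handed in; nothing more can be done
None
```

I threaded three rings over the spindle, and the needle now rests in the green arc at about 2.55 rad. I handed the job in at about 35 s.

- **Needle:** it read about 0.8 with the tray empty, then about 1.4, 1.97 (just short of green) and 2.55 after the first, second and third rings. These are read from the dial by eye, so good to a few hundredths. That leaves the last reading inside green, about 0.1 below its upper edge.
- **Seating:** the last picture shows the stack flat on the tray with the spindle through the bores.
- **Forces:** readings taken after each short lowering move showed no more than about 1 N of pressing on the tray, so the needle stayed far from red. The highest reading in the whole job was about 11 N, when the fingers closed on a ring on the mat.
- **Other things:** the spare ring and the bushing were still in place on the mat. The gripper was open and clear, touching nothing. I did not take a final picture of the jar, screwdriver, calculator or gear, but the arm did not go near them.
- **Disagreement:** the wrist camera read about 1–2 mm off the top camera. I allowed for this by gripping each ring twice, a quarter turn apart, to centre it. All three rings went on without catching on the spindle.

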